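# Clip the food tin shut

## Robot

A 7-joint arm with a two-finger parallel gripper is mounted at the origin on the work surface. World frame = base frame: x ahead of the robot, y to its left, z up, the work surface at z = 0. Lengths are in mm, angles in rad, forces in N, time in s.
With the tool pointing down it reaches from about 425 to 875 mm from the base axis. Payload 8.4 kg.
Tool frame: the origin (TCP) lies at the very end of the fingers, on their centre line; the grasp point (between the pads) lies 19 mm behind it; z points along the fingers, y is the direction in which the jaws open and shut (so a half turn about z gives the same grasp; the last joint's range is limited). The gripper opens to 85 mm and grips with 20 to 120 N. Pads are 22 mm wide; open, the fingers measure 114 mm over their backs; the gripper's body (76 mm by 85 mm) begins 54 mm behind the grasp point. The pads swing forward as they close: fully open they stand 13 mm farther back than shut.
Start: joints at [1.05, 0.333, 0.04, 1.465, -0.013, 1.343, -0.059], TCP at [266.087, -593.011, 231.308] pointing down, gripper open.
Joint ranges: [-2.58, 2.58], [-0.38, 2.09], [-1.3, 1.39], [0.25, 2.4], [-1.5, 4.64], [0.08, 2.09], [-2.65, 2.65]. Speed limits (rad/s): [2.22, 2.22, 2.79, 2.79, 3.14, 3.14, 3.14].

## Interface

Orientations are given as a unit quaternion [x, y, z, w].
In Python, from plant import observe, camera, calibration, hand_in, find_in, trace, pinpoint gives the robot as it stands.
- The arm moves only by the shell command python3 -m pendant 'ROWS' [OPENING] [FORCE]. ROWS is text: rows parted by semicolons, each of 6 numbers parted by spaces: the shift along the tool's x, y, z in cm, then the turn, a rotation vector about the tool's x, y, z in degrees. A call has 1 to 10 rows; each row is the pose to reach, as a shift and turn from the pose measured when the call began, along the tool's axes at that moment; what a row does not reach only later rows make up. A row lasts 1/10 s, in which the tool goes at most 50 mm and 8.59 degrees, less where a joint would pass 70% of its speed; a pose out of reach is approached as far as the arm can. A call with a gripper value outside its range is refused whole. OPENING is the closure, from 0 (fully open) to 1 (shut), set as the call begins (- or left out, the last holds). The fingers move at their own pace and stop on an object; FORCE is the grip in N (left out, the last holds). Time passes only in rows, so rows that repeat a pose let the fingers close. It gives the time, the measured TCP pose, the force and the opening at its end, in the units of the state.
- observe(): the state, without advancing time (a new reading comes with each control period).
- camera(name): name is "scene" or "top"; returns the picture (480x640x3 uint8, blue, green, red); there is no depth.
- calibration(name): a dict with "fovy" (degrees; the focal length in pixels is half the picture's height over the tangent of half this angle, whatever the lens; pixels are square), "cx", "cy" (the principal point, pixels), "dist" ([k1, k2, p1, p2, k3] as OpenCV has them; the pictures are not rectified), "R" (3x3) and "t" (3): a world point X has camera coordinates R X + t. Camera axes: x right, y down, z forward; pixel columns grow to the right and rows downward; lengths in mm; the calibration is good to about 2 mm. A picture is of the moment at which its call begins. calibration takes no time and is no camera call.
- hand_in(): hands the job in, once; it reports no verdict.
Trained networks look in the newest picture that a camera, given by its name, has taken for a name from the list of things; names that differ only in an ending like _2 or _b are one class to them, and where a whole thing is asked for, a point or a joint stands for the part that bears it (a point fixed in the world has none). Each returns a list of dicts, best first, with "confidence" (0 to 1); they miss things now and then, are a little off and sometimes report something else, mostly with a low value. They report only what shows in the picture. A call takes as long as a camera call.
- find_in(camera, target): "centre" ([x, y, z] in mm, in world coordinates, good to about 4 mm: the middle of the surface that is visible of it).
- trace(camera, target): "pixels" (480x640 bool, what is visible of it).
- pinpoint(camera, target): "centre" ([x, y, z] in mm, in world coordinates, good to about 4 mm: a listed point, or the origin of a listed thing).
The state is a dict: "clock": time; "qpos": joint angles; "joint_velocities": joint speeds; "joint_torque": joint torques, N m; "eef_pos": TCP position; "orientation": TCP orientation; "ft_force": force on the tool from outside, world axes, zero at the start; "moment": the same for the moment, N m; "grip_width": finger opening in mm.
Only numpy, scipy, OpenCV 4.12 (cv2) and the standard library are available. Lean on these libraries where they do the work, as an engineer would, in place of code of your own. Each camera call takes 0.05 s, during which the arm holds its last target.

## Task

Press the aluminium tin's hinged lid fully shut, and only then fold its three clip flaps (front, left and right) down over the lid's rim until each one snaps behind its catch and stays down. Be gentle: do not force the flaps hard once they have snapped and do not slide the tin on the tiles (a few millimetres at most), and leave the tawa, bowl, tong and scoop where they are.

Things in the scene. Friction and masses are not known exactly. Their poses are not given: they have to be found in the camera images.
- tin: Aluminium food tin, full, about 2.2 to 3.2 kg, standing loose on the tiles. Body 150 mm along its x, 210 mm along its y; with the shut lid 92 mm high. Origin: centre of its underside. Its -x side is the front (turned roughly to the robot), +x side the back where the lid is hinged, +y the left end, -y the right end. A push of more than about 10 N on its side may slide it.
- lid (a joint): Angle of the tin's hinged lid: 0 = shut and flat, grows as it opens upward about the hinge line along the back top edge (79 mm behind the tin's centre, 88 mm up). The lid is a 160 x 220 mm plate, 5 mm thick, whose stiff hinge stays where left; a few newtons near the front shut it.
- lid_press (a point): Point on the lid's top face, 30 mm in front of the middle of the lid (50 mm behind its front edge), midway across; a good spot to press. 92 mm above the tiles when the lid is shut. Moves with the lid.
- fold_front (a joint): Steel clip flap at the middle of the front (-x) side: 0 = hanging straight down; pi/2 = straight out; pi = standing up from the lid; more = leaning in. Stays put from about 1.1 to 3.1. Folded lower, a weak spring swings it out again unless its hook has snapped behind the sprung catch bar on the tin's side. The bars are bent: each flap snaps at its own, unmeasured angle between 0.6 and 0.05, then meets a hard stop 0.1 below.
- flap_front: That flap; origin at the middle of its hinge line, which is level and parallel to that side of the lid: 14.5 mm outside the tin's wall, 90 mm above the tiles when the lid is shut. Its z axis runs from free edge to hinge (up when folded down), its x axis square to the outer face (away from the tin when folded down). Pressing it with more than 35 N bends it.
- flap_front_edge (a point): Middle of that flap's free edge on its outer face, the face to push while folding. Plate 62 mm wide along the hinge, 49 mm from hinge to free edge, 3 mm thick; a hook stands 12 mm off the inner face near the free edge. Swinging takes 1 to 3 N at the edge, snapping past the catch about 4 to 8 N (more nearer the hinge), then the force drops.
- fold_left (a joint): Steel clip flap at the middle of the left (+y) end: 0 = hanging straight down; pi/2 = straight out; pi = standing up from the lid; more = leaning in. Stays put from about 1.1 to 3.1. Folded lower, a weak spring swings it out again unless its hook has snapped behind the sprung catch bar on the tin's side. The bars are bent: each flap snaps at its own, unmeasured angle between 0.6 and 0.05, then meets a hard stop 0.1 below.
- flap_left: That flap; origin at the middle of its hinge line, which is level and parallel to that side of the lid: 14.5 mm outside the tin's wall, 90 mm above the tiles when the lid is shut. Its z axis runs from free edge to hinge (up when folded down), its x axis square to the outer face (away from the tin when folded down). Pressing it with more than 35 N bends it.
- flap_left_edge (a point): Middle of that flap's free edge on its outer face, the face to push while folding. Plate 62 mm wide along the hinge, 49 mm from hinge to free edge, 3 mm thick; a hook stands 12 mm off the inner face near the free edge. Swinging takes 1 to 3 N at the edge, snapping past the catch about 4 to 8 N (more nearer the hinge), then the force drops.
- fold_right (a joint): Steel clip flap at the middle of the right (-y) end: 0 = hanging straight down; pi/2 = straight out; pi = standing up from the lid; more = leaning in. Stays put from about 1.1 to 3.1. Folded lower, a weak spring swings it out again unless its hook has snapped behind the sprung catch bar on the tin's side. The bars are bent: each flap snaps at its own, unmeasured angle between 0.6 and 0.05, then meets a hard stop 0.1 below.
- flap_right: That flap; origin at the middle of its hinge line, which is level and parallel to that side of the lid: 14.5 mm outside the tin's wall, 90 mm above the tiles when the lid is shut. Its z axis runs from free edge to hinge (up when folded down), its x axis square to the outer face (away from the tin when folded down). Pressing it with more than 35 N bends it.
- flap_right_edge (a point): Middle of that flap's free edge on its outer face, the face to push while folding. Plate 62 mm wide along the hinge, 49 mm from hinge to free edge, 3 mm thick; a hook stands 12 mm off the inner face near the free edge. Swinging takes 1 to 3 N at the edge, snapping past the catch about 4 to 8 N (more nearer the hinge), then the force drops.
- tawa: Bystander: black cast iron tawa, a flat pan 250 mm across, 18 mm high with a long handle; origin under the centre of the pan. Leave alone.
- bowl: Bystander: white ceramic bowl, 130 mm across, 55 mm high; origin under its centre. Leave alone.
- tong: Bystander: steel spring tong, 210 mm long, lying flat, 12 mm high; origin mid-length on the tiles. Leave alone.
- scoop: Bystander: white plastic scoop, 165 mm long, 34 mm high; origin at the back of the scoop's pan, on the tiles. Leave alone.

How it is judged (in metres and radians):
On the way:
1. the lid is pressed shut while all three flaps are still open (value of joint lid below 0.03 rad and value of joint each of fold_front, fold_left, fold_right above 0.8 rad), for 0.1 s.
At the end, for the whole second after the job is handed in: The lid is shut (within 0.03 rad), all three flaps are snapped down (held by their catches, below 0.6 rad; a flap that has not snapped swings out beyond 0.9), and the tin stands level and at rest within 10 mm of where it stood (value of joint lid below 0.03 rad and value of joint each of fold_front, fold_left, fold_right below 0.6 rad and angle between tin's own z axis and vertical below 0.05 rad and linear speed of tin below 0.01 m/s and distance of tin from where it was at the start of the episode below 0.01 m); the robot touches nothing.
It fails at once if the tin is shoved more than 10 mm (distance of tin from where it was at the start of the episode above 0.01 m).
It fails at once if a flap is pressed with more than 35 N (contact force between the fingers and flap_front above 35 N or contact force between the fingers and flap_left above 35 N or contact force between the fingers and flap_right above 35 N).
It fails at once if a bystander is moved more than 20 mm (distance of any of tawa, bowl, tong, scoop from where it was at the start of the episode above 0.02 m).
It also fails if it takes over 72 s, if anything falls off the work surface, if the arm or the gripper's body presses on something with over 40 N, if the wrist force passes 120 N, or if a joint passes its speed limit or range.

## Working session

There is one attempt and no reset: what is moved stays moved. The work goes in short steps, Python scripts to look and compute and a shell command to move; the robot and the scene stay as the last step left them, time stands still between calls to the robot, and variables do not carry over. Pictures are saved under pics/ and viewed, and the job is handed in when it is done.

```bash
ls; mkdir -p pics; python3 - <<'E'
from plant import *
import cv2
for n in("scene","top"):
    cv2.imwrite(f"pics/{n}0.png",camera(n)); c=calibration(n); print(n,c)
for n in("scene","top"):
    for t in("tin","lid_press","flap_front","flap_left","flap_right","flap_front_edge","flap_left_edge","flap_right_edge","tawa","bowl","tong","scoop"):
        r=pinpoint(n,t)
        print(n,t,[( [round(float(v)) for v in d["centre"]],round(d["confidence"],2)) for d in r[:2]])
print(observe())
E
```

```text
pics
scene {'fovy': 53.966478794775085, 'cx': 323.74169739152563, 'cy': 246.33257708724528, 'dist': array([-0.12438761,  0.        ,  0.        ,  0.        ,  0.        ]), 'R': array([[ 0.5669275 ,  0.82365413,  0.01367812],
       [ 0.63543324, -0.42668632, -0.64355527],
       [-0.52423069,  0.37354071, -0.76527741]]), 't': array([-312.09090135, -313.29094189, 1580.0951036 ])}
top {'fovy': 50.35416298089115, 'cx': 315.76032118595134, 'cy': 237.45208835419197, 'dist': array([-0.10156003,  0.        ,  0.        ,  0.        ,  0.        ]), 'R': array([[ 0.02255349, -0.99971035,  0.00839941],
       [-0.99110037, -0.02346017, -0.13103315],
       [ 0.13119225, -0.0053694 , -0.9913424 ]]), 't': array([ -31.3022431 ,  563.36747807, 1247.53355841])}
scene tin [([593, -84, -1], 0.88)]
scene lid_press [([570, -85, 124], 0.57)]
scene flap_front [([508, -77, 136], 0.69)]
scene flap_left [([607, 37, 113], 0.88), ([594, -202, 111], 0.56)]
scene flap_right [([591, -201, 114], 0.79)]
scene flap_front_edge [([462, -77, 140], 0.69)]
scene flap_left_edge [([607, 86, 108], 0.64)]
scene flap_righ
[... 787 characters left out ...]
4,  0.33322886,  0.03989911,  1.46537602, -0.01337767,
        1.34330109, -0.05854348]), 'joint_velocities': array([ 3.27318362e-04, -4.31954774e-04,  1.57985883e-03, -3.65122696e-04,
        4.89216089e-04,  2.90563412e-04,  7.33045654e-05]), 'joint_torque': array([ 4.11304736e-04, -6.58316374e+01,  1.36333656e+00, -4.05810785e+01,
        1.65629393e-02,  3.09445306e-03, -2.52759349e-05]), 'eef_pos': array([ 266.08329044, -593.02426138,  231.30097067]), 'orientation': array([ 9.77850828e-01,  2.09303028e-01, -1.35228555e-05, -2.09430757e-05]), 'ft_force': array([ 0.0735711 , -1.03943254,  0.03105819]), 'moment': array([0.03221405, 0.00188752, 0.01316204]), 'grip_width': 85.49520673197942}
```

View pics/scene0.png

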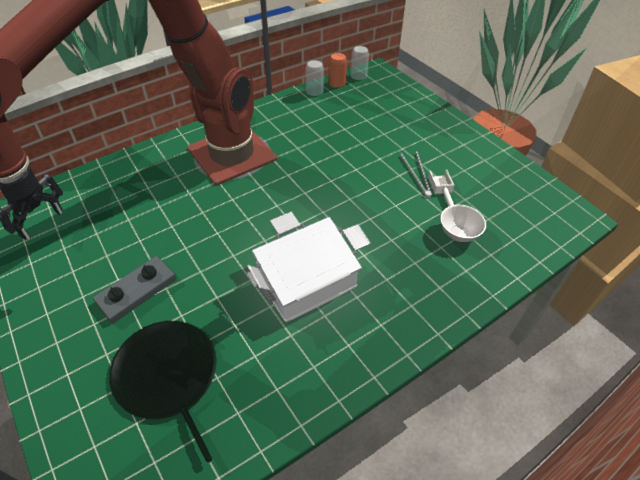

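View pics/top0.png

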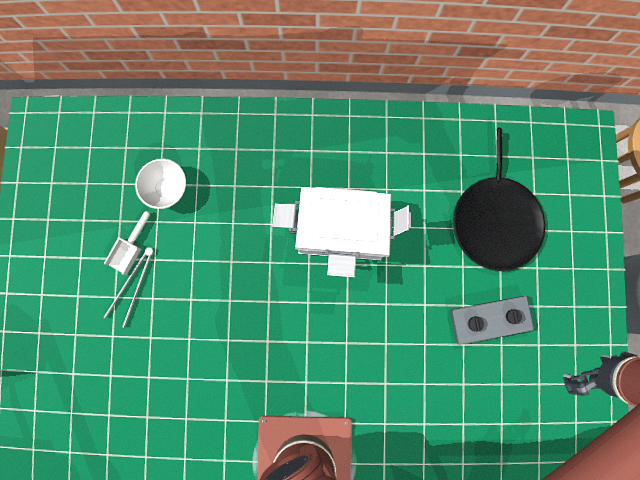

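The scene shows the lid slightly open (about 0.29 rad). The front flap (top view, about 341,265) and left flap (285,215) stand straight out, and the right flap (400,220) stands up and out at about 2.5 rad. The two cameras agree, and the tin yaw is about -3°. I'll shut the fingers, align the tool with the tin and go above lid_press.

```bash
python3 -m pendant '3.6 -2.5 0 0 0 4; 7.2 -5 0 0 0 8; 10.9 -7.6 0 0 0 12; 14.6 -10.2 0 0 0 16; 18.2 -12.7 0 0 0 20; 21.9 -15.3 0 0 0 24; 25.5 -17.8 0 0 0 27.4; 29.2 -20.4 0 0 0 27.4; 32.8 -22.9 0 0 0 27.4; 36.5 -25.5 0 0 0 27.4' 1 40
```

```text
clock: 2.3
eef_pos: [495.3, -209.5, 231.6]
orientation: [1.0, -0.028, 0.0, 0.0]
ft_force: [0.5, -0.4, 0.3]
grip_width: -0.0
```

```bash
python3 -m pendant '2 -4 0 0 0 0; 4 -8 0 0 0 0; 6.7 -12 2 0 0 0; 6.7 -13 5 0 0 0; 6.7 -13 8 0 0 0; 6.7 -13 8 0 0 0;6.7 -13 8 0 0 0'
python3 - <<'E'
from plant import *
import cv2
cv2.imwrite("pics/s1.png",camera("scene")); cv2.imwrite("pics/t1.png",camera("top"))
E
```

```text
clock: 3.0
eef_pos: [569.6, -83.9, 152.2]
orientation: [1.0, -0.029, 0.0, 0.0]
ft_force: [0.0, -0.1, 1.4]
grip_width: 0.0
```

View pics/s1.png

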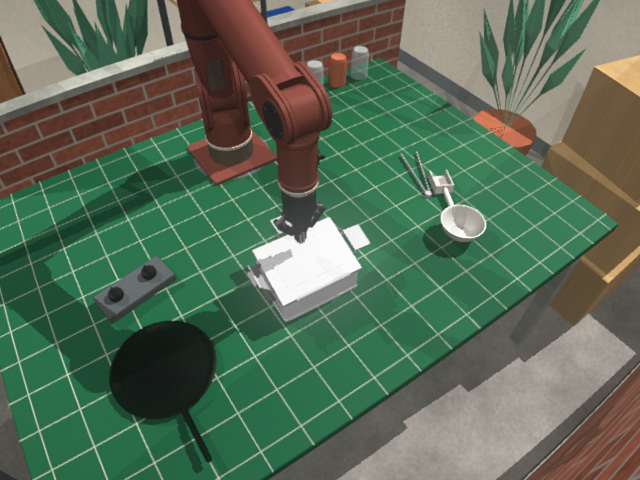

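The fingertips (about 303,240) are above the lid near its front-centre, and everything is clear. Now pressing down.

```bash
python3 -m pendant '0 0 1 0 0 0; 0 0 2 0 0 0; 0 0 3 0 0 0; 0 0 3.8 0 0 0; 0 0 4.5 0 0 0; 0 0 5.1 0 0 0; 0 0 5.5 0 0 0;  0 0 5.7 0 0 0'
python3 -m pendant '0 0 0.15 0 0 0; 0 0 0.3 0 0 0'
```

```text
clock: 3.9
eef_pos: [570.7, -84.2, 96.2]
orientation: [1.0, -0.029, 0.001, 0.0]
ft_force: [0.6, -0.6, -0.1]
grip_width: 0.1
clock: 4.1
eef_pos: [570.8, -84.2, 93.2]
orientation: [1.0, -0.029, 0.002, 0.0]
ft_force: [0.5, 0.5, 0.3]
grip_width: 0.5
```

```bash
python3 -m pendant '0 0 0.1 0 0 0; 0 0 0.2 0 0 0; 0 0 0.2 0 0 0'; python3 -c "
from plant import *
print(observe()['ft_force'],pinpoint('top','lid_press')[:1]) if camera('top') is not None else 0"
```

```text
clock: 4.4
eef_pos: [571.0, -84.3, 92.1]
orientation: [1.0, -0.029, 0.002, 0.001]
ft_force: [-3.4, 0.1, 8.0]
grip_width: 0.2
[-3.02237844  0.61797599  6.65467624] []
```

```bash
python3 -m pendant '0 0 0.1 0 0 0; 0 0 0.1 0 0 0; 0 0 0.1 0 0 0'; python3 -m pendant '0 0 -2 0 0 0; 0 0 -5 0 0 0; -1 -4 -8 0 0 0; -4 -8 -11 0 0 0; -6 -12 -12 0 0 0;-9 -16 -12 0 0 0; -10 -20 -12 0 0 0; -10 -24 -12 0 0 0;-10 -28 -12 0 0 0 '
python3 - <<'E'
from plant import *
import cv2
for n in("scene","top"):
    cv2.imwrite(f"pics/{n}2.png",camera(n))
    for t in("tin","lid_press","flap_front","flap_left","flap_right","flap_front_edge","flap_left_edge","flap_right_edge"):
        r=pinpoint(n,t)
        print(n,t,[( [round(float(v)) for v in d["centre"]],round(d["confidence"],2)) for d in r[:1]])
E
```

```text
clock: 4.8
eef_pos: [571.0, -84.2, 92.1]
orientation: [1.0, -0.029, 0.002, 0.001]
ft_force: [-4.1, -0.0, 8.3]
grip_width: 0.3
clock: 5.7
eef_pos: [486.6, 202.8, 212.1]
orientation: [1.0, -0.029, 0.003, 0.001]
ft_force: [1.3, -0.3, -0.7]
grip_width: -0.3
scene tin [([616, -493, 3], 0.74)]
scene lid_press [([564, -81, 92], 0.82)]
scene flap_front [([503, -78, 92], 0.58)]
scene flap_left [([601, 37, 94], 0.65)]
scene flap_right [([589, -204, 92], 0.55)]
scene flap_front_edge [([452, -77, 84], 0.53)]
scene flap_left_edge [([605, 89, 88], 0.62)]
scene flap_right_edge [([582, -228, 136], 0.45)]
top tin [([595, -83, 1], 0.77)]
top lid_press [([564, -80, 90], 0.85)]
top flap_front [([503, -75, 94], 0.85)]
top flap_left [([603, 36, 93], 0.57)]
top flap_right [([586, -198, 91], 0.86)]
top flap_front_edge [([460, -74, 86], 0.74)]
top flap_left_edge [([603, 85, 85], 0.9)]
top flap_right_edge [([585, -231, 130], 0.57)]
```

View pics/scene2.png

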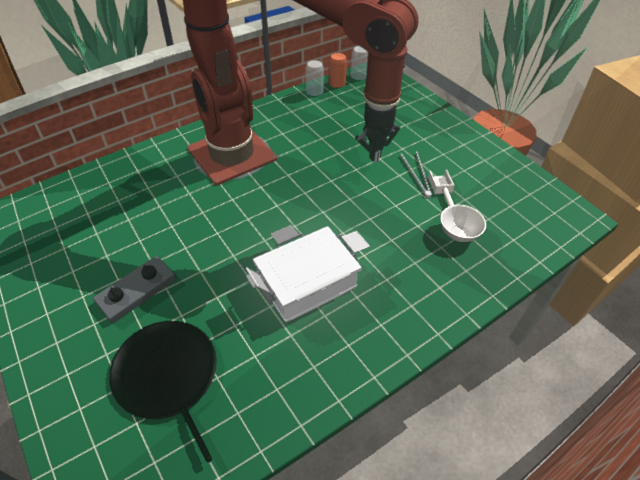

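View pics/top2.png

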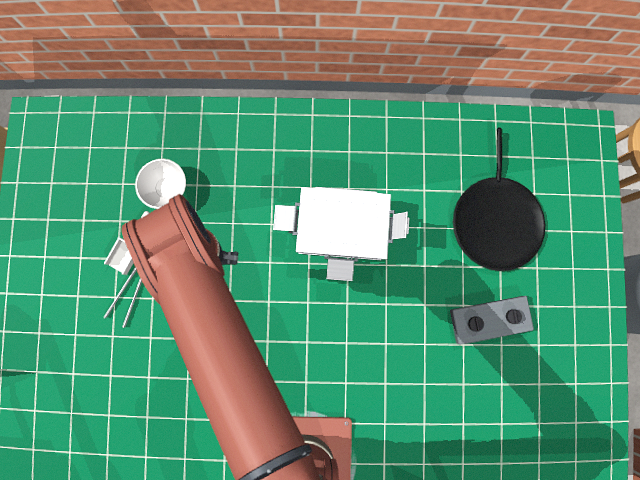

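```bash
python3 -m pendant '3 2.5 0 0 0 0; 6 5 0 0 0 0; 9 7.5 0 0 0 0; 12 9.8 2 0 0 0; 12.5 10.05 5 0 0 0; 12.5 10.05 8 0 0 0; 12.5 10.05 10.2 0 0 0; 12.5 10.05 10.2 0 0 0;12.5 10.05 10.2 0 0 0'
python3 - <<'E'
from plant import *
import cv2
im=camera("scene");cv2.imwrite("pics/s3.png",cv2.resize(im[160:320,200:440],None,fx=3,fy=3,interpolation=cv2.INTER_CUBIC))
E
```

```text
clock: 7.5
eef_pos: [606.4, 93.6, 110.4]
orientation: [1.0, -0.029, 0.002, 0.001]
ft_force: [0.4, 0.7, 0.7]
grip_width: 0.1
```

View pics/s3.png

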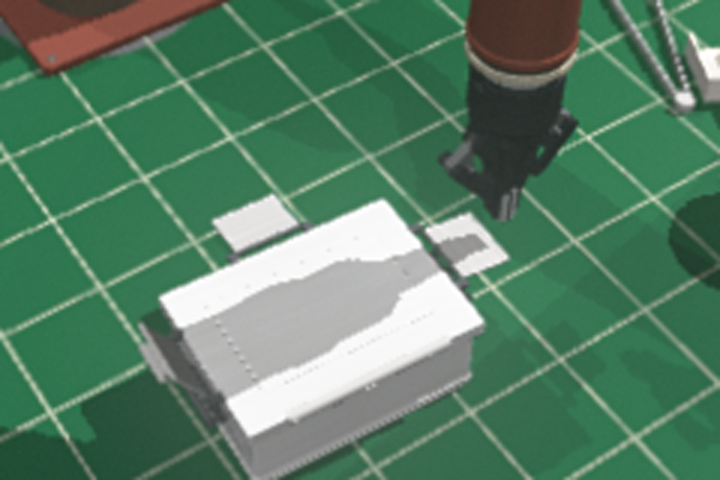

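```bash
python3 -c "
from plant import *
print(observe()['qpos'])"
```

```text
[ 0.13566761  0.38495756 -0.44976699  1.68192463  0.18595266  1.11192373
 -1.99602439]
```

```bash
python3 -m pendant '0 0 0 0 0 -8.5; 0 0 0 0 0 -17; 0 0 0 0 0 -25.5; 0 0 0 0 0 -34; 0 0 0 0 0 -42.5; 0 0 0 0 0 -51; 0 0 0 0 0 -59.5; 0 0 0 0 0 -68; 0 0 0 0 0 -76.5; 0 0 0 0 0 -85'; python3 -m pendant '0 0 0 0 0 -5;0 0 0 0 0 -5;0 0 0 0 0 -5'
python3 - <<'E'
from plant import *
import cv2
im=camera("scene");cv2.imwrite("pics/s4.png",cv2.resize(im[160:320,200:440],None,fx=3,fy=3,interpolation=cv2.INTER_CUBIC))
from scipy.spatial.transform import Rotation as R
o=observe();print(R.from_quat(o['orientation']).as_matrix().round(3),o['qpos'].round(2))
E
```

```text
clock: 8.55
eef_pos: [608.0, 93.9, 113.5]
orientation: [0.755, 0.656, 0.003, 0.003]
ft_force: [-0.2, 0.8, -0.2]
grip_width: 0.4
clock: 8.85
eef_pos: [608.8, 93.9, 114.8]
orientation: [0.726, 0.687, 0.003, 0.004]
ft_force: [0.0, 0.5, -0.2]
grip_width: -0.0
[[ 0.055  0.998  0.01 ]
 [ 0.998 -0.055 -0.001]
 [-0.001  0.01  -1.   ]] [ 0.35  0.44 -0.73  1.67  0.32  1.15 -0.52]
```

View pics/s4.png

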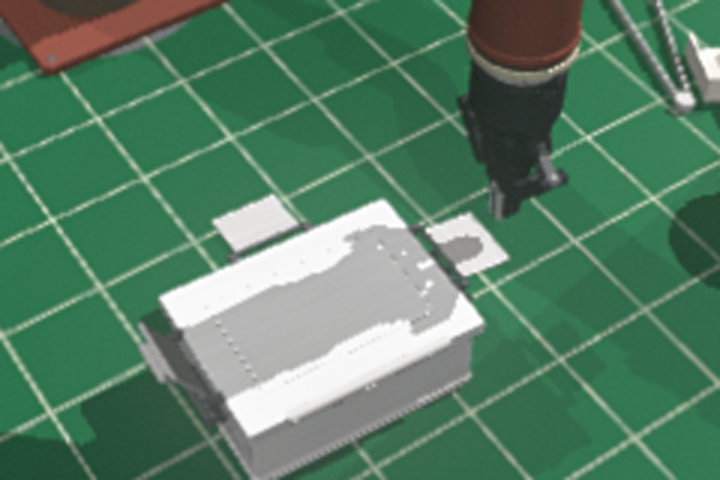

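```bash
python3 -m pendant '-0.1 -0.3 1 0 0 0; -0.2 -0.3 2 0 0 0; -0.25 -0.3 2.8 0 0 0; -0.25 -0.3 3.25 0 0 0; -0.35 -0.3 3.7 0 0 0; -0.5 -0.3 4.1 0 0 0; -0.7 -0.3 4.5 0 0 0; -0.9 -0.3 4.85 0 0 0; -1.15 -0.3 5.2 0 0 0; -1.43 -0.3 5.55 0 0 0'
python3 -m pendant '0 0 0 0 0 0'
```

```text
clock: 9.9
eef_pos: [605.4, 79.8, 58.7]
orientation: [0.726, 0.688, 0.003, 0.004]
ft_force: [0.3, 2.0, 0.1]
grip_width: -0.2
clock: 10.0
eef_pos: [605.2, 79.0, 58.2]
orientation: [0.726, 0.687, 0.003, 0.004]
ft_force: [-0.3, 0.5, 1.2]
grip_width: 0.3
```

```bash
python3 -m pendant '-0.12 0 0.1 0 0 0; -0.25 0 0.2 0 0 0; -0.42 0 0.32 0 0 0; -0.6 0 0.45 0 0 0'
python3 -m pendant '-0.18 0 0.11 0 0 0'
python3 -m pendant '-0.18 0 0.11 0 0 0'
```

```text
clock: 10.4
eef_pos: [605.0, 73.1, 53.7]
orientation: [0.726, 0.687, 0.003, 0.004]
ft_force: [0.7, 3.2, 0.7]
grip_width: 0.2
clock: 10.5
eef_pos: [605.0, 71.9, 52.7]
orientation: [0.726, 0.687, 0.004, 0.004]
ft_force: [0.1, 5.4, 2.1]
grip_width: -0.1
clock: 10.6
eef_pos: [605.1, 71.1, 52.0]
orientation: [0.726, 0.688, 0.004, 0.003]
ft_force: [-2.1, 5.5, 5.1]
grip_width: -0.4
```

```bash
python3 -m pendant '-0.15 0 0.09 0 0 0'
python3 -m pendant '-0.15 0 0.08 0 0 0'
```

```text
clock: 10.7
eef_pos: [605.1, 70.6, 51.6]
orientation: [0.726, 0.688, 0.005, 0.003]
ft_force: [-2.5, 5.2, 5.1]
grip_width: 0.1
clock: 10.8
eef_pos: [605.0, 70.1, 51.3]
orientation: [0.725, 0.688, 0.005, 0.003]
ft_force: [-2.0, 4.2, 4.8]
grip_width: -0.1
```

```bash
python3 -m pendant '-0.15 0 0.09 0 0 0;-0.25 0 0.15 0 0 0'
python3 -m pendant '-0.15 0 0.08 0 0 0;-0.25 0 0.15 0 0 0'
```

```text
clock: 11.0
eef_pos: [604.8, 68.0, 50.0]
orientation: [0.725, 0.688, 0.005, 0.003]
ft_force: [-0.4, 2.7, 2.8]
grip_width: 0.2
clock: 11.2
eef_pos: [604.7, 64.4, 48.1]
orientation: [0.725, 0.688, 0.005, 0.003]
ft_force: [-0.3, -0.3, 0.4]
grip_width: -0.1
```

```bash
python3 -m pendant '2 0 0 0 0 0; 5 0 0 0 0 0; 7 0 -2 0 0 0; 7 0 -6 0 0 0;7 0 -6 0 0 0'
python3 - <<'E'
from plant import *
import cv2
im=camera("scene");cv2.imwrite("pics/s5.png",cv2.resize(im[160:320,200:440],None,fx=3,fy=3,interpolation=cv2.INTER_CUBIC))
im=camera("top");cv2.imwrite("pics/t5.png",cv2.resize(im[130:310,220:460],None,fx=3,fy=3,interpolation=cv2.INTER_CUBIC))
for t in("tin","flap_left","flap_left_edge"):
    print(t,[( [round(float(v)) for v in d["centre"]],round(d["confidence"],2)) for n in("scene","top") for d in pinpoint(n,t)[:1]])
E
```

```text
clock: 11.7
eef_pos: [610.3, 135.2, 113.0]
orientation: [0.725, 0.688, 0.008, 0.005]
ft_force: [0.9, 1.2, 0.5]
grip_width: 0.0
tin [([592, -85, 0], 0.64), ([594, -79, -2], 0.96)]
flap_left [([598, 35, 92], 0.41)]
flap_left_edge [([603, 58, 42], 0.45), ([604, 60, 44], 0.43)]
```

View pics/s5.png

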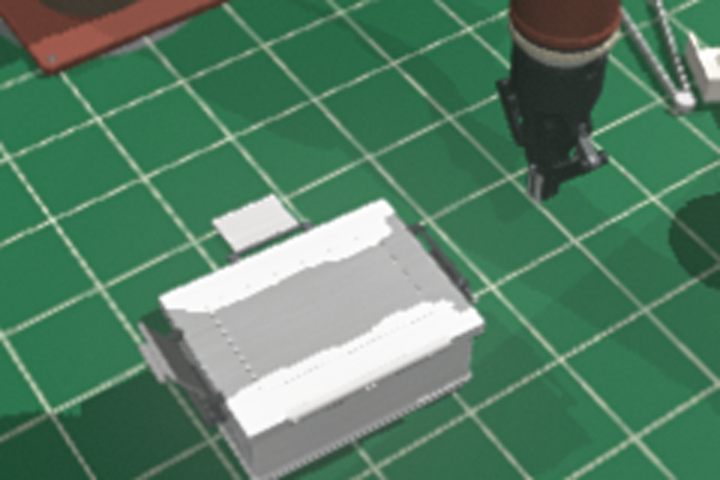

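View pics/t5.png

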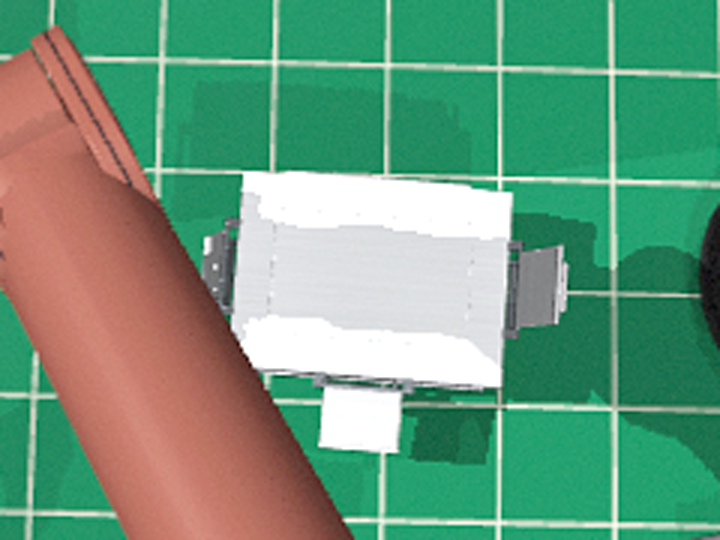

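Left flap snapped: its edge is at about z 43 and 21 mm out, so about 0.45 rad, and it stays down. Now the right flap, from the inside.

```bash
python3 -m pendant '0 0 -4 0 0 0; -4 0 -8 0 0 0; -8 0 -9 0 0 0; -12 0 -9 0 0 0; -16 0 -9 0 0 0; -20 0 -9 0 0 0; -24 0 -9 0 0 0; -28 0 -9 0 0 0; -32 -0.3 -9 0 0 0; -32.7 -0.3 -9 0 0 0'
python3 -m pendant '0 0 0 0 0 0;0 0 0 0 0 0'
python3 - <<'E'
from plant import *
from scipy.spatial.transform import Rotation as R
o=observe();print(R.from_quat(o['orientation']).as_matrix().round(3),o['qpos'].round(2))
E
```

```text
clock: 13.1
eef_pos: [584.3, -199.8, 195.5]
orientation: [0.728, 0.685, 0.003, 0.003]
ft_force: [-0.4, 0.3, 0.1]
grip_width: 0.0
clock: 13.3
eef_pos: [584.0, -199.7, 195.0]
orientation: [0.728, 0.685, 0.003, 0.002]
ft_force: [0.2, 0.8, 0.3]
grip_width: -0.0
[[ 0.061  0.998  0.007]
 [ 0.998 -0.061  0.   ]
 [ 0.001  0.007 -1.   ]] [ 0.77  0.35 -0.64  1.58  0.21  1.28  0.04]
```

```bash
python3 -m pendant '1.2 0.4 0 0 0 0; 1.2 0.4 3 0 0 0;1.2 0.4 6 0 0 0;1.2 0.4 7.3 0 0 0;1.2 0.4 7.3 0 0 0'
python3 - <<'E'
from plant import *
import cv2
im=camera("scene");cv2.imwrite("pics/s6.png",cv2.resize(im[160:320,200:440],None,fx=3,fy=3,interpolation=cv2.INTER_CUBIC))
E
```

```text
clock: 13.8
eef_pos: [588.5, -185.8, 120.3]
orientation: [0.728, 0.686, 0.002, 0.001]
ft_force: [-0.2, -0.2, 0.5]
grip_width: 0.3
```

View pics/s6.png

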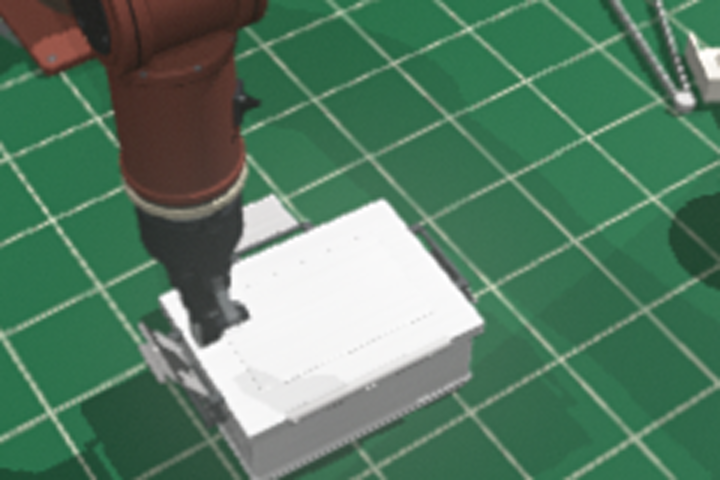

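```bash
python3 -m pendant '-1 0 -0.1 0 0 0; -2 0 -0.15 0 0 0; -2.8 0 -0.15 0 0 0; -3.3 0 0.25 0 0 0; -3.7 0 0.7 0 0 0; -4 0 1.2 0 0 0; -4.2 0 1.7 0 0 0; -4.35 0 2.2 0 0 0;-4.45 0 2.7 0 0 0'
python3 -m pendant '0 0 0 0 0 0'
python3 - <<'E'
from plant import *
import cv2
im=camera("scene");cv2.imwrite("pics/s7.png",cv2.resize(im[160:320,200:440],None,fx=3,fy=3,interpolation=cv2.INTER_CUBIC))
E
```

```text
clock: 14.75
eef_pos: [586.9, -230.9, 94.4]
orientation: [0.728, 0.686, 0.003, 0.002]
ft_force: [-0.8, -0.2, 1.4]
grip_width: -0.2
clock: 14.85
eef_pos: [586.5, -230.7, 93.5]
orientation: [0.728, 0.686, 0.002, 0.001]
ft_force: [0.0, -0.3, -0.6]
grip_width: 0.3
```

View pics/s7.png

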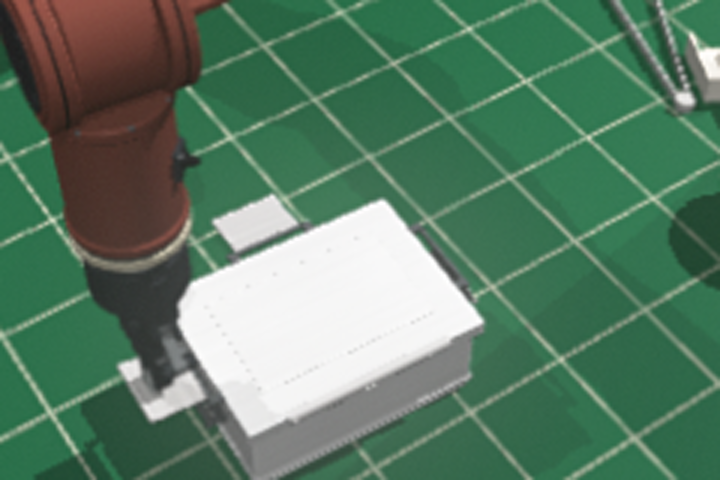

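```bash
python3 -m pendant '0 0.1 -1.5 0 0 0; -1.3 0.1 -1.5 0 0 0; -2.65 0.1 -1.5 0 0 0; -2.6 0.1 -0.3 0 0 0; -2.5 0.1 0.6 0 0 0; -2.5 0.1 1.1 0 0 0; -2.4 0.1 1.5 0 0 0; -2.25 0.1 1.95 0 0 0; -2.05 0.1 2.35 0 0 0; -1.85 0.1 2.75 0 0 0'
python3 -m pendant '0 0 0 0 0 0'
```

```text
clock: 15.9
eef_pos: [586.6, -248.7, 66.0]
orientation: [0.728, 0.686, 0.002, 0.001]
ft_force: [-1.8, -0.4, 1.7]
grip_width: 0.1
clock: 16.0
eef_pos: [586.7, -248.1, 65.5]
orientation: [0.727, 0.686, 0.003, 0.001]
ft_force: [0.1, -0.6, 0.1]
grip_width: 0.0
```

```bash
python3 -m pendant '0.2 0 0.33 0 0 0; 0.42 0 0.63 0 0 0; 0.6 0 0.78 0 0 0; 0.75 0 0.92 0 0 0; 0.92 0 1.05 0 0 0;1.1 0 1.18 0 0 0'
python3 -m pendant '0.2 0 0.12 0 0 0'
python3 -m pendant '0.2 0 0.12 0 0 0'
```

```text
clock: 16.6
eef_pos: [587.5, -237.2, 53.8]
orientation: [0.728, 0.686, 0.003, 0.001]
ft_force: [0.8, -2.5, 0.6]
grip_width: -0.1
clock: 16.7
eef_pos: [587.6, -235.4, 52.5]
orientation: [0.728, 0.686, 0.002, 0.001]
ft_force: [0.4, -2.0, 1.6]
grip_width: -0.1
clock: 16.8
eef_pos: [587.8, -233.4, 51.2]
orientation: [0.728, 0.686, 0.002, 0.001]
ft_force: [0.5, -1.7, 1.9]
grip_width: -0.1
```

```bash
python3 -m pendant '0.2 0 0.1 0 0 0'
python3 -m pendant '0.2 0 0.08 0 0 0'
python3 -m pendant '0.2 0 0.08 0 0 0'
python3 -m pendant '0.2 0 0.07 0 0 0'
```

```text
clock: 16.9
eef_pos: [587.9, -231.3, 50.2]
orientation: [0.728, 0.686, 0.002, 0.002]
ft_force: [0.9, -3.5, 1.5]
grip_width: -0.0
clock: 17.0
eef_pos: [588.0, -229.4, 49.3]
orientation: [0.728, 0.686, 0.002, 0.002]
ft_force: [1.6, -5.1, 2.3]
grip_width: -0.1
clock: 17.1
eef_pos: [588.1, -228.5, 48.8]
orientation: [0.728, 0.686, 0.002, 0.002]
ft_force: [-0.7, -6.4, 5.4]
grip_width: 0.1
clock: 17.2
eef_pos: [588.2, -227.8, 48.5]
orientation: [0.728, 0.685, 0.001, 0.003]
ft_force: [-1.1, -5.6, 5.5]
grip_width: 0.0
```

```bash
python3 -m pendant '0.15 0 0.05 0 0 0;0.25 0 0.09 0 0 0'
python3 -m pendant '0.15 0 0.05 0 0 0;0.25 0 0.08 0 0 0'
```

```text
clock: 17.4
eef_pos: [588.2, -226.8, 48.1]
orientation: [0.729, 0.685, 0.001, 0.004]
ft_force: [-0.7, -4.8, 5.0]
grip_width: 0.0
clock: 17.6
eef_pos: [588.3, -225.6, 47.8]
orientation: [0.729, 0.684, 0.0, 0.005]
ft_force: [-1.3, -3.9, 4.3]
grip_width: -0.1
```

```bash
python3 -m pendant '0.15 0 0.05 0 0 0;0.3 0 0.08 0 0 0'
python3 -m pendant '0 0 0 0 0 0'
```

```text
clock: 17.8
eef_pos: [588.4, -222.8, 47.0]
orientation: [0.729, 0.684, 0.0, 0.005]
ft_force: [-0.4, -2.4, 1.5]
grip_width: -0.0
clock: 17.9
eef_pos: [588.4, -221.6, 46.8]
orientation: [0.729, 0.685, 0.0, 0.004]
ft_force: [0.7, -0.5, -0.1]
grip_width: -0.0
```

Force dropped as it did on the left. Retreating outward and checking.

```bash
python3 -m pendant '-2 0 0 0 0 0; -5 0 0 0 0 0; -7 0 -2 0 0 0; -8 0 -7 0 0 0;-8 0 -10 0 0 0;-8 0 -13 0 0 0;-8 0 -13 0 0 0'
python3 - <<'E'
from plant import *
import cv2
im=camera("scene");cv2.imwrite("pics/s8.png",cv2.resize(im[160:320,200:440],None,fx=3,fy=3,interpolation=cv2.INTER_CUBIC))
im=camera("top");cv2.imwrite("pics/t8.png",cv2.resize(im[130:310,220:460],None,fx=3,fy=3,interpolation=cv2.INTER_CUBIC))
for t in("tin","lid_press","flap_left_edge","flap_right_edge","flap_front","flap_front_edge"):
    print(t,[( [round(float(v)) for v in d["centre"]],round(d["confidence"],2)) for n in("scene","top") for d in pinpoint(n,t)[:1]])
E
```

```text
clock: 18.6
eef_pos: [584.9, -300.1, 181.6]
orientation: [0.729, 0.685, 0.002, 0.007]
ft_force: [0.3, 0.1, 0.8]
grip_width: 0.3
tin [([594, -84, -1], 0.57), ([596, -82, -3], 0.89)]
lid_press [([563, -82, 96], 0.62), ([564, -82, 89], 0.66)]
flap_left_edge [([586, -214, 45], 0.48), ([602, 55, 42], 0.69)]
flap_right_edge [([590, -216, 47], 0.52)]
flap_front [([502, -77, 93], 0.49), ([503, -74, 93], 0.55)]
flap_front_edge [([457, -76, 85], 0.61), ([461, -74, 86], 0.9)]
```

View pics/s8.png

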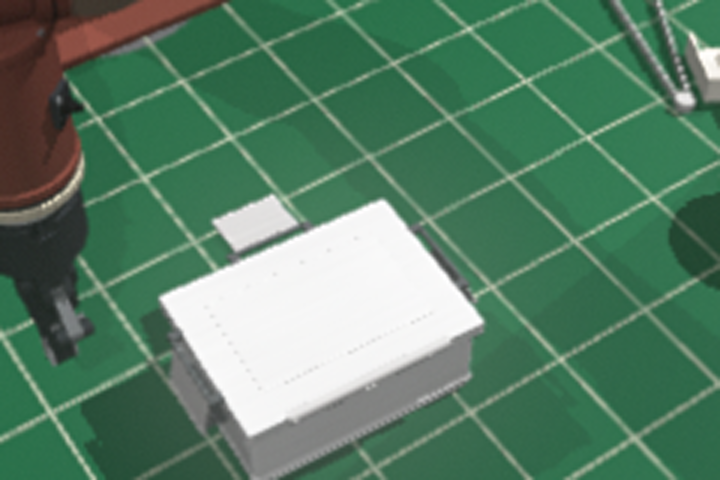

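View pics/t8.png

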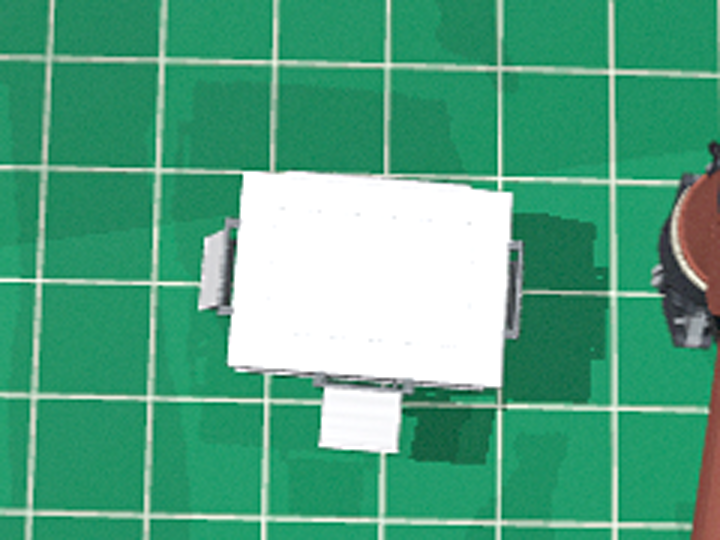

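```bash
python3 -m pendant '2.2 -1.5 0 0 0 8.5; 4.4 -3 0 0 0 17; 6.6 -4.5 0 0 0 25.5; 8.8 -6 0 0 0 34; 11 -7.5 0 0 0 42.5; 13.2 -9 0 0 0 51; 15.4 -10.5 0 0 0 59.5; 17.6 -12 0 0 0 68; 19.7 -13.5 0 0 0 76.5; 21.8 -15 0 0 0 85'
python3 -m pendant '0 0 0 0 0 5;0 0 0 0 0 5;0 0 0 0 0 5;0 0 0 0 0 5'
python3 - <<'E'
from plant import *
from scipy.spatial.transform import Rotation as R
o=observe();print(R.from_quat(o['orientation']).as_matrix().round(3),o['qpos'].round(2))
E
```

```text
clock: 20.3
eef_pos: [446.0, -72.8, 175.2]
orientation: [1.0, 0.009, 0.003, 0.003]
ft_force: [0.4, -0.9, -0.2]
grip_width: 0.2
clock: 20.7
eef_pos: [446.2, -73.3, 175.2]
orientation: [0.999, -0.034, 0.003, 0.003]
ft_force: [0.0, 0.2, -0.6]
grip_width: 0.0
[[ 0.998 -0.067  0.007]
 [-0.067 -0.998 -0.006]
 [ 0.007  0.005 -1.   ]] [ 0.66 -0.01 -0.59  1.98  0.    1.16 -1.57]
```

```bash
python3 -m pendant '0.2 0 3 0 0 0; 0.4 0 6 0 0 0; 0.4 0 7.5 0 0 0; 0.4 0 8.5 0 0 0; 0.4 0 9.2 0 0 0; 0.5 0 9.6 0 0 0; 0.7 0 10.1 0 0 0; 0.9 0 10.5 0 0 0; 1.1 0 10.9 0 0 0; 1.1 0 10.9 0 0 0'
```

```text
clock: 21.7
eef_pos: [458.3, -74.6, 66.0]
orientation: [0.999, -0.034, 0.003, 0.003]
ft_force: [0.8, -0.2, 0.7]
grip_width: 0.0
```

```bash
python3 - <<'E'
from plant import *
import cv2
im=camera("scene");cv2.imwrite("pics/s9.png",cv2.resize(im[160:320,200:440],None,fx=3,fy=3,interpolation=cv2.INTER_CUBIC))
print(observe()['qpos'].round(2))
E
```

```text
[ 0.62  0.16 -0.59  2.07  0.12  0.93 -1.67]
```

View pics/s9.png

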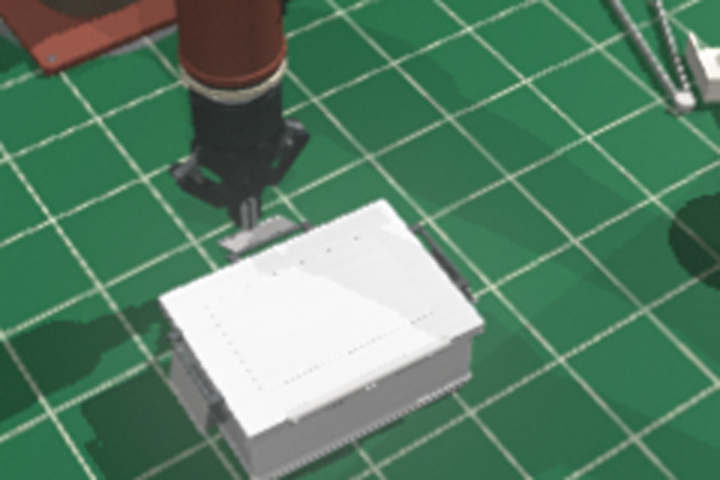

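The fingers (about 250,215) are folding the front flap, now near 1.0 rad.

```bash
python3 -m pendant '0.2 0 0.33 0 0 0; 0.42 0 0.63 0 0 0; 0.6 0 0.78 0 0 0; 0.75 0 0.92 0 0 0; 0.92 0 1.05 0 0 0;1.1 0 1.18 0 0 0'
python3 -m pendant '0.2 0 0.12 0 0 0'
python3 -m pendant '0.2 0 0.12 0 0 0'
```

```text
clock: 22.35
eef_pos: [469.1, -75.3, 54.3]
orientation: [0.999, -0.034, 0.003, 0.003]
ft_force: [-1.1, 0.7, 1.1]
grip_width: -0.2
clock: 22.45
eef_pos: [470.8, -75.4, 52.9]
orientation: [0.999, -0.034, 0.003, 0.003]
ft_force: [-4.7, 0.6, 6.5]
grip_width: -0.1
clock: 22.55
eef_pos: [472.6, -75.5, 51.6]
orientation: [0.999, -0.034, 0.002, 0.003]
ft_force: [-3.5, 1.0, 4.5]
grip_width: -0.1
```

```bash
python3 -m pendant '0.2 0 0.1 0 0 0'
python3 -m pendant '0.2 0 0.08 0 0 0'
python3 -m pendant '0 0 0 0 0 0'
```

```text
clock: 22.65
eef_pos: [474.5, -75.6, 50.6]
orientation: [0.999, -0.034, 0.002, 0.003]
ft_force: [-3.5, 1.2, 2.3]
grip_width: 0.0
clock: 22.75
eef_pos: [476.7, -75.7, 49.6]
orientation: [0.999, -0.033, 0.002, 0.003]
ft_force: [-1.5, 0.2, -0.2]
grip_width: 0.2
clock: 22.85
eef_pos: [477.0, -75.8, 49.5]
orientation: [0.999, -0.033, 0.002, 0.002]
ft_force: [-1.2, 0.7, -0.1]
grip_width: 0.2
```

```bash
python3 -m pendant '-1.5 0 0 0 0 0; -3 0 0 0 0 0; -4 0 -2 0 0 0; -3 3 -6 0 0 0;-3 7 -10 0 0 0;-3 12 -12 0 0 0;-3 17 -12 0 0 0;-3 22 -12 0 0 0;-3 25 -12 0 0 0;-3 25 -12 0 0 0'
python3 - <<'E'
from plant import *
import cv2
im=camera("scene");cv2.imwrite("pics/s10.png",cv2.resize(im[160:320,200:440],None,fx=3,fy=3,interpolation=cv2.INTER_CUBIC))
im=camera("top");cv2.imwrite("pics/t10.png",cv2.resize(im[130:310,220:460],None,fx=3,fy=3,interpolation=cv2.INTER_CUBIC))
for t in("tin","lid_press","flap_left_edge","flap_right_edge","flap_front_edge","tawa","bowl","scoop","tong"):
    print(t,[( [round(float(v)) for v in d["centre"]],round(d["confidence"],2)) for n in("scene","top") for d in pinpoint(n,t)[:1]])
E
```

```text
clock: 23.85
eef_pos: [428.0, -329.1, 170.3]
orientation: [0.999, -0.037, 0.002, 0.004]
ft_force: [0.5, -0.7, -0.4]
grip_width: -0.1
tin [([589, -85, 0], 0.97), ([593, -82, 0], 0.66)]
lid_press [([563, -82, 92], 0.94), ([564, -82, 85], 0.91)]
flap_left_edge [([601, 60, 44], 0.48), ([426, 456, 4], 0.63)]
flap_right_edge [([586, -214, 45], 0.65), ([566, -84, 88], 0.45)]
flap_front_edge [([484, -80, 45], 0.53), ([485, -76, 46], 0.8)]
tawa [([616, -493, 4], 0.55), ([610, -494, -3], 0.75)]
bowl [([688, 380, -1], 0.93), ([692, 379, -1], 0.67)]
scoop [([542, 459, -3], 0.74), ([543, 457, 1], 0.84)]
tong [([426, 456, 0], 0.69), ([426, 456, 6], 0.6)]
```

View pics/s10.png

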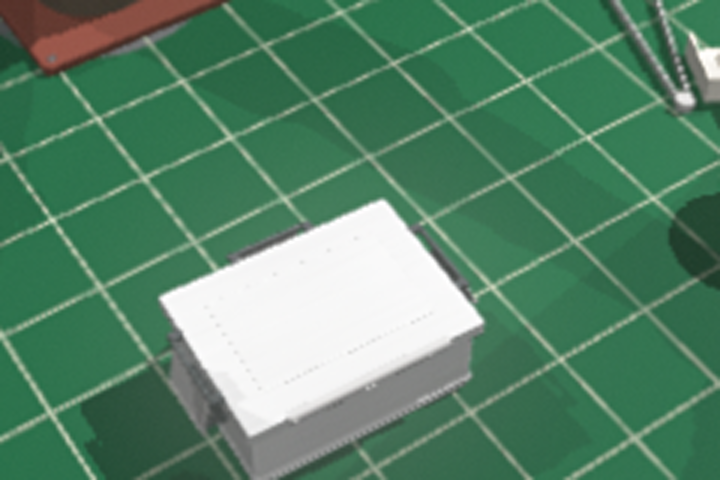

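View pics/t10.png

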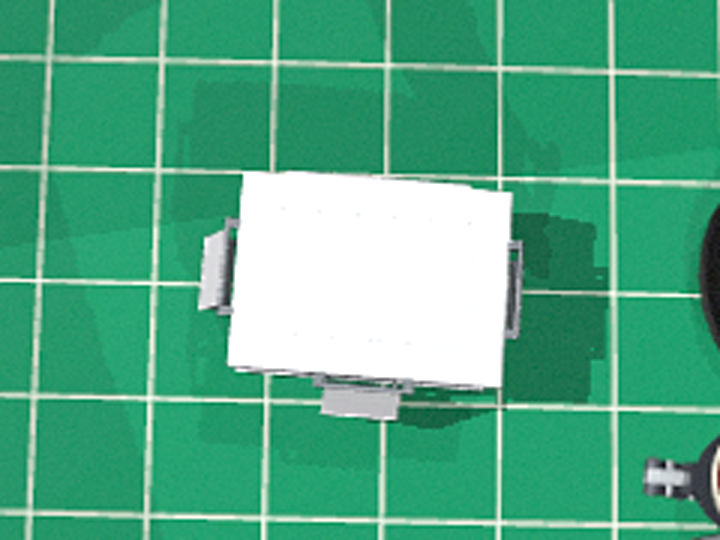

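All three flaps stay down: front about 0.43, left about 0.45 and right about 0.3 rad. The lid is flat, the tin and the bystanders look unmoved, and the arm is clear.

```bash
python3 -c "
from plant import *
hand_in()"
```

```text
the job is handed in; nothing more can be done
```

I pressed the lid shut first, while all three flaps were still open, then folded the left, right and front flaps with the shut fingers until each one snapped. I handed in at about 24 s. Hand-in gave no verdict, so these are my own last checks.

- **Lid:** it reads flat, with its press point at about 85 to 92 mm. It seated at 92 mm under about 9 N of fingertip force.
- **Flaps:** after the arm drew back, all three stayed down, at about 0.43 (front), 0.45 (left) and 0.3 rad (right). While folding, the read force peaked at about 8 to 9 N and dropped as each flap snapped.
- **Tin and other items:** the tin's position read within about 2 to 6 mm of the start, which is about the networks' own error, and its outline looked unmoved in the top pictures. The bowl, tawa, tong and scoop read where they started.
- **Checks that disagreed:** in the last look, the top camera placed the left and right flap edges on other objects (the tong and the lid). For those two flaps I went by the scene camera and the pictures. Earlier, the scene camera once took the tawa for the tin.

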